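Test a cast blank with the pen tester

TASK

Take the pen-type metal tester off its hook on the tool rail and set its spring tip gently and squarely on the middle of the solid round blank, keeping a light, steady contact for a good second so that it reads. Then hang the tester back on the same hook. Hold its thin housing gently, never force the tip, and leave the blanks and the two other hanging tools where they are.

Things in the scene. Friction and masses are not known exactly. Their poses are not given: they have to be found in the camera images.
- tester: Pen tester: grey plastic pen-type metal tester, about 200 mm long, 0.11 to 0.16 kg, no lead; hangs upright, needle down, by its wire loop from one of the rack's hooks, clear of the table. Origin = lower end of its steel nose, on the pen's axis; z runs up the pen to the loop; x and y as the rack's, but it can turn a little on the hook.
- tester_nose (a point): End of the tester's steel nose (the body's origin). Below it stands the round-ended test needle, 6 mm thick, 8 to 18 mm long (it is exchanged; its length is not known and not measured). It starts to spring into the nose at about 1 N, then 3.5 N per mm, 4 mm to the stop. Reads while pressed with 2 to 8 N, square to the metal (within 15 degrees); over 12 N spoils it.
- tester_grip (a point): Middle of the tester's straight housing, 78 mm above the nose end. Housing from 24 to 134 mm above the nose end, 24 mm wide along y, 20 mm deep along x; steel nose cone below it; above it a black cap 34 mm wide, 8 mm high. Thin plastic: cracks if squeezed with much over 50 N per finger; 20 to 40 N holds it well. Hook and lamp are above it.
- tester_loop (a point): Top of the tester's wire loop (wire axis), 186 mm above the nose end along the pen. Wire 4.4 mm thick, in the pen's y-z plane; the opening is 23 mm wide and some 40 mm high (from 142 mm above the nose end up to its narrower top, 14 mm wide) and the hook passes through it along x.
- rack: Tool rail, fixed: round steel bar along the rack's y axis, 264 mm above the table, between posts at y = -210 and +210 mm. Origin = on the table under the middle of the bar. An aluminium lamp 24 mm thick, underside 338 mm above the table, lies over the hooks from x = -48 to -2 mm. Hooks at y = -115, 0 and +115 mm, all equal, one tool on each.
- rack_hook (a point): Lowest point (wire axis) of the middle hook, 259 mm above the table; the other two lie 115 mm to either side along the rack's y. Hook of 6 mm wire: from the bar it drops 5 mm to this point, 45 mm out along -x (to the robot), then turns up to its tip 58 mm out; tip top 274 mm above the table, so a loop must rise 15 to 25 mm to pass over it.
- blank: The solid round cast blank: plain metal disc 66 mm across, 12 mm thick, loose on the board. Origin = centre of its underside, z up; test it at the middle of its top face.
- bar: Oblong cast blank, 88 x 30 x 12 mm, same metal, loose on the board; leave alone. Origin = centre of its underside.
- bangle: Open ring-shaped bangle blank, 70 mm across, 12 mm high, same metal, loose on the board; leave alone. Origin = centre of its underside.
- board: Pale ceramic soldering board, 115 (x) x 300 (y) x 14 mm, fixed, on the table between robot and rack; the three blanks lie side by side on it along y, about 100 mm apart, in any order. Origin = centre of its underside.
- brush: Bench brush with wooden handle, 56 mm wide at its lower end, 198 mm long, hanging by a like loop on another hook; leave it hanging. Origin = its lower end.
- file: Flat file with wooden handle, 34 mm wide at most, 228 mm long, hanging by a like loop on another hook; leave it hanging. Origin = its lower end.
Not all that is in view belongs to the job. Leave any red look-alike of the blank alone. What is shaped like the tester but pink is not meant.

How it is judged:
By the outcome, as a careful person would: the job done as asked, in the order asked, and still so for the second after the job is handed in, with the robot touching nothing.
It also fails if it takes over 48 s, if anything falls off the work surface, if the arm or the gripper's body presses on something with over 40 N, if the wrist force passes 120 N, or if a joint passes its speed limit or range.

ROBOT

A 6-joint arm with a two-finger parallel gripper is mounted at the origin on the work surface. World frame = base frame: x ahead of the robot, y to its left, z up, the work surface at z = 0. Lengths are in m, angles in degrees, forces in N, time in s.
With the tool pointing down it reaches from about 0.25 to 0.725 m from the base axis. Payload 9.7 kg.
Tool frame: the origin (TCP) lies at the very end of the fingers, on their centre line; the grasp point (between the pads) lies tcp_to_grasp behind it (tcp_to_grasp is the distance from the TCP to the grasp point, in m); z points along the fingers, y is the direction in which the jaws open and shut (so a half turn about z gives the same grasp; the last joint's range is limited). The gripper opens to 85 mm and grips with 20 to 120 N. Pads are 22 mm wide; open, the fingers measure 114 mm over their backs; the gripper's body (76 mm by 85 mm) begins 54 mm behind the grasp point. The pads swing forward as they close: fully open they stand 13 mm farther back than shut.
Start: joints at [0, 4.979, 10.078, 95.1, 0, 90], TCP at [0.55, -0, 0.231] pointing down, gripper open.
Joint ranges: [-179.16, 179.16], [-48.56, 103.87], [-65.8, 70.77], [-126.05, 130.52], [-82.76, 87.17], [-180, 180]. Speed limits (degrees/s): [127.2, 127.2, 147.25, 180, 180, 180].

INTERFACE

Orientations are given as [roll, pitch, yaw] about the fixed x, y, z axes, in that order (R = Rz(yaw) Ry(pitch) Rx(roll)).
In Python, from workcell import * gives the robot as it stands. The module is installed in compiled form; this text tells all that it offers.
- The arm moves only by the shell command python3 -m pendant 'ROWS' [FORCE]. ROWS is JSON, a list of rows, each a list of 3 entries, a list of its own where there are three numbers: the opening in per cent of the stroke, from 0 (shut) to 100 (fully open), then the shift along the world's x, y, z in mm, then the turn, a rotation vector about the world's x, y, z in degrees. A call has 1 to 20 rows; each row is the pose to reach, as a shift and turn from the pose measured when the call began; what a row does not reach only later rows make up. A row lasts 1/8 s, in which the tool goes at most 62.5 mm and 10.7 degrees, less where a joint would pass 70% of its speed; a pose out of reach is approached as far as the arm can. A call with a gripper value outside its range is refused whole. The fingers move at their own pace and stop on an object; FORCE is the grip in N (left out, the last holds). Time passes only in rows, so rows that repeat a pose let the fingers close. It gives the time, the measured TCP pose, the force and the opening at its end, in the units of the state.
- get_obs(): the state, without advancing time (a new reading comes with each control period).
- camera(name): name is "scene" or "side" or "wrist"; returns a dict with "img" (400x640x3 uint8, red, green, blue), "fx", "fy", "cx", "cy" (pixels), "cam_to_world" (4x4, takes a point from camera to world coordinates); the wrist camera has in their place "T_tool_cam" (4x4, takes a point from camera to tool coordinates, whose origin is the TCP and whose axes are the flange's). Camera axes: x right, y down, z forward; pixel columns grow to the right and rows downward; lengths in m; the calibration is good to about 2 mm. A picture is of the moment at which its call begins: read the wrist's pose just before it. There is no depth.
- job_done(): hands the job in, once; it reports no verdict.
Trained networks look in a picture, given as the dict that the camera call returned (one of the last four; its "shot" number tells which), for a name from the list of things; names that differ only in an ending like _2 or _b are one class to them, and where a whole thing is asked for, a point or a joint stands for the part that bears it (a point fixed in the world has none). Each returns a list of dicts, best first, with "confidence" (0 to 1); they miss things now and then, are a little off and sometimes report something else, mostly with a low value. They report only what shows in the picture. A call takes as long as a camera call. They do not tell look-alikes from the thing itself.
- regions_of(picture, label): "region" (400x640 bool, what is visible of it).
- pinpoint(picture, label): "position" ([x, y, z] in m, in world coordinates, good to about 4 mm: a listed point, or the origin of a listed thing).
The state is a dict: "time": time; "q": joint angles; "qd": joint speeds; "joint_efforts": joint torques, N m; "ee_pos": TCP position; "tcp_rot": TCP orientation; "wrist_force": force on the tool from outside, world axes, zero at the start; "torque": the same for the moment, N m; "opening": finger opening in m.
Only numpy, scipy, OpenCV 4.12 (cv2) and the standard library are available. Lean on these libraries where they do the work, as an engineer would, in place of code of your own. Each camera call takes 0.05 s, during which the arm holds its last target. There are 200 camera calls.

## Working session

There is one attempt and no reset: what is moved stays moved. The work goes in short steps, Python scripts to look and compute and a shell command to move; the robot and the scene stay as the last step left them, time stands still between calls to the robot, and variables do not carry over. Pictures are saved under pics/ and viewed, about 8 in all and at most 12, crops included, and the job is handed in when it is done.

```bash
mkdir -p pics
cat > h.py <<'E'
from workcell import *
import numpy as np, cv2
def save(p,n,crop=None,s=1):
    im=p["img"][:,:,::-1]
    if crop: x0,y0,x1,y1=crop; im=im[y0:y1,x0:x1]
    im=cv2.resize(im,None,fx=s,fy=s,interpolation=cv2.INTER_CUBIC); cv2.imwrite("pics/"+n+".png",im)
def px(p,P):
    T=np.linalg.inv(p["cam_to_world"]); c=T[:3,:3]@np.array(P)+T[:3,3]
    return (round(p["fx"]*c[0]/c[2]+p["cx"]),round(p["fy"]*c[1]/c[2]+p["cy"]))
E
python3 - <<'E'
from h import *
o=get_obs(); print(o["time"],o["ee_pos"],o["tcp_rot"],o["opening"])
try: print(tcp_to_grasp)
except Exception as e: print(e)
for n in("scene","side"):
    p=camera(n); save(p,n+"0",s=1.25)
    print(n,p["cam_to_world"][:3,3].round(2),p["cam_to_world"][:3,2].round(2))
    for l in("tester","tester_grip","tester_loop","tester_nose","rack","rack_hook","blank","bar","bangle","board","brush","file"):
        print(l,[(np.round(d["position"],3).tolist(),round(d["confidence"],2),px(p,d["position"])) for d in pinpoint(p,l)][:3])
E
```

```text
0.0 [ 5.49756183e-01 -1.21999536e-05  2.30579761e-01] [-1.79922557e+02  7.19533397e-04  9.00016318e+01] 0.08560720408294338
0.0187
scene [ 1.14 -0.03  0.96] [-0.57  0.09 -0.81]
tester [([0.644, -0.188, 0.009], 0.68, (220, 266)), ([0.676, -0.046, 0.075], 0.66, (280, 258))]
tester_grip [([0.638, -0.192, 0.088], 0.97, (212, 247)), ([0.56, 0.052, 0.017], 0.7, (317, 222)), ([0.681, -0.046, 0.15], 0.59, (279, 243))]
tester_loop []
tester_nose [([0.643, -0.192, 0.005], 0.67, (219, 266)), ([0.674, -0.046, 0.079], 0.65, (280, 256))]
rack []
rack_hook [([0.677, 0.074, 0.259], 0.87, (338, 205))]
blank [([0.555, 0.273, -0.002], 0.78, (402, 214)), ([0.55, 0.148, 0.015], 0.77, (354, 215)), ([0.412, 0.12, -0.001], 0.69, (334, 176))]
bar [([0.56, -0.052, 0.016], 0.67, (275, 227))]
bangle [([0.561, 0.053, 0.015], 0.74, (318, 222))]
board [([0.546, 0.053, 0.002], 0.71, (317, 220))]
brush [([0.682, 0.07, 0.067], 0.79, (333, 255))]
file [([0.686, 0.185, 0.034], 0.79, (382, 257)), ([0.558, -0.052, 0.016], 0.42, (275, 226))]
side [ 0.29 -0.77  0.76] [ 0.28  0.78 -0.56]
tester [([0.678, -0.042, 0.081], 0.9
[... 276 characters left out ...]
0.27], 0.75, (385, 171))]
tester_nose [([0.64, -0.193, 0.008], 0.73, (395, 319)), ([0.682, -0.044, 0.076], 0.69, (382, 244))]
rack [([0.558, -0.053, 0.014], 0.4, (332, 282))]
rack_hook [([0.68, 0.072, 0.259], 0.85, (362, 149)), ([0.678, -0.046, 0.268], 0.59, (385, 171))]
blank [([0.415, 0.114, -0.003], 0.92, (252, 257)), ([0.556, 0.268, -0.001], 0.74, (289, 210)), ([0.555, 0.147, 0.013], 0.7, (302, 231))]
bar [([0.558, -0.053, 0.014], 0.82, (332, 282))]
bangle [([0.563, 0.054, 0.014], 0.9, (318, 252))]
board [([0.547, 0.052, -0.002], 0.71, (312, 259)), ([0.682, -0.044, 0.076], 0.29, (382, 244))]
brush [([0.684, 0.07, 0.065], 0.56, (362, 220))]
file [([0.687, 0.189, 0.036], 0.47, (344, 203))]
```

View pics/side0.png

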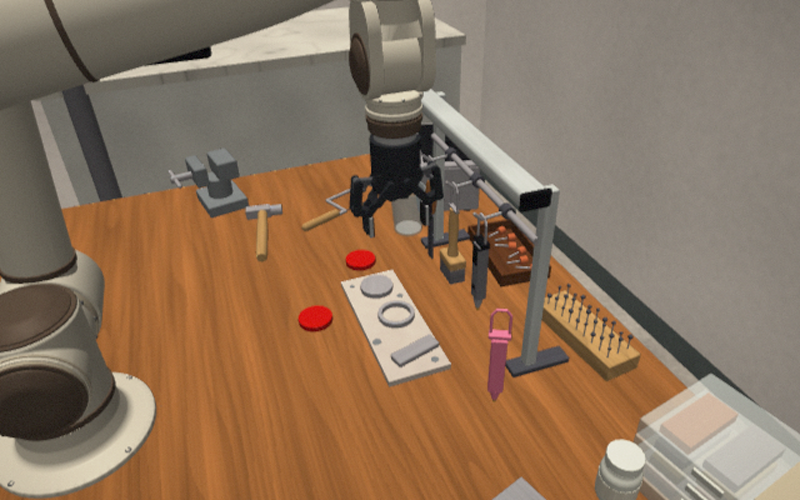

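View pics/scene0.png

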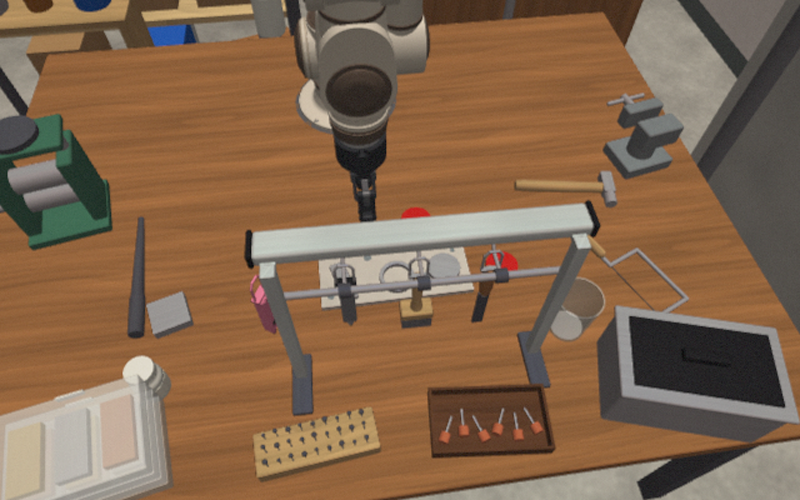

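Candidates for the tester, in side-image native pixels: the grey pen on the right-hand hook at (382,243), and a pink look-alike standing at (396,318). I choose the grey one. For the blank: the grey disc on the board at (302,231), and red discs at (252,257) and (289,210). I choose the grey disc.

Run:
```python
from h import *
from scipy.spatial.transform import Rotation as R
o=get_obs(); R0=R.from_euler('xyz',o["tcp_rot"],degrees=True)
for t in(0,20):
  t=np.radians(t); z=np.array([np.cos(t),0,-np.sin(t)])
  for s in(1,-1):
    y=np.array([0,s,0.]); M=np.c_[np.cross(y,z),y,z]
    print(t,s,(R.from_matrix(M)*R0.inv()).as_rotvec(degrees=True).round(1))
p=camera("side"); save(p,"crop1",(290,150,430,340),3)
for _ in range(2):
  p=camera("side")
  for l in("tester_loop","tester_grip","tester_nose","blank"):
    print(l,[(np.round(d["position"],4).tolist(),round(d["confidence"],2)) for d in pinpoint(p,l)][:3])
```

```text
0.0 1 [-69.3 -69.3  69.3]
0.0 -1 [ 69.3 -69.3 -69.3]
0.3490658503988659 1 [-54.3 -54.3  77.6]
0.3490658503988659 -1 [ 54.3 -54.3 -77.6]
tester_loop [([0.6778, -0.0485, 0.2685], 0.84), ([0.6379, -0.1904, 0.1943], 0.76)]
tester_grip [([0.6832, -0.045, 0.1563], 0.89), ([0.6424, -0.19, 0.0834], 0.78)]
tester_nose [([0.6825, -0.0444, 0.0783], 0.98), ([0.641, -0.1914, 0.0082], 0.69), ([0.5516, 0.1492, 0.014], 0.44)]
blank [([0.5527, 0.2709, -0.0049], 0.84), ([0.4173, 0.1139, -0.0034], 0.73)]
tester_loop [([0.6404, -0.1921, 0.1946], 0.74), ([0.6765, -0.0454, 0.2656], 0.58)]
tester_grip [([0.6396, -0.1901, 0.0843], 0.89), ([0.6825, -0.044, 0.1555], 0.81)]
tester_nose [([0.6836, 0.0696, 0.0665], 0.64), ([0.6806, -0.0425, 0.0774], 0.56), ([0.6426, -0.1909, 0.0038], 0.56)]
blank [([0.5543, 0.2722, -0.0038], 0.83), ([0.551, 0.1474, 0.0144], 0.74), ([0.4152, 0.1149, -0.0024], 0.73)]
```

View pics/crop1.png

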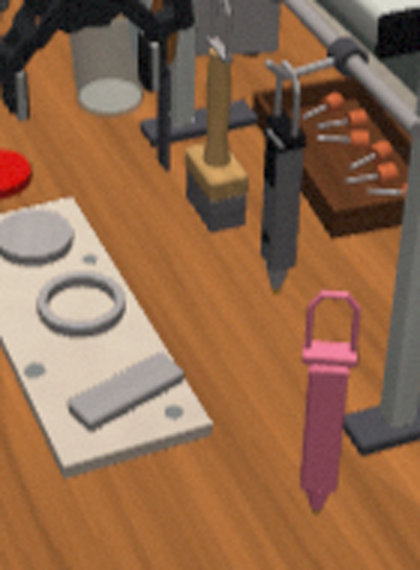

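```bash
python3 -m pendant '[[70,[0,-10,0],[0,0,8]],[70,[0,-20,0],[0,0,8]]]' 30; python3 -c "
from workcell import *
print(get_obs()['q'])"
```

```text
time: 2.1
ee_pos: [0.55, -0.0203, 0.2313]
tcp_rot: [180.0, 0.0, 98.0]
wrist_force: [-0.2, -0.4, 0.7]
opening: 0.0599
[-2.11118588e+00  5.03009572e+00  1.01336564e+01  9.51025155e+01
 -5.20050795e-04  7.99137711e+01]
```

```bash
cat >> h.py <<'E'
from scipy.spatial.transform import Rotation as R
def turn(tilt,yaw=0):
    o=get_obs(); R0=R.from_euler('xyz',o["tcp_rot"],degrees=True)
    t=np.radians(tilt); z=np.array([np.cos(t),0,-np.sin(t)]); y=np.array([0,1.,0])
    return (R.from_euler('z',yaw,degrees=True)*R.from_matrix(np.c_[np.cross(y,z),y,z])*R0.inv()).as_rotvec(degrees=True).round(1)
E
python3 -c "
from h import *
print(turn(20),turn(15))"
```

```text
[-49.6 -57.1  70.9] [-53.1 -61.   69.2]
```

```bash
python3 -m pendant '[[60,[0,-20,0],[-49.6,-57.1,70.9]],[60,[0,-24,0],[-49.6,-57.1,70.9]],[60,[0,-24,0],[-49.6,-57.1,70.9]],[60,[0,-24,0],[-49.6,-57.1,70.9]],[60,[0,-24,0],[-49.6,-57.1,70.9]],[60,[0,-24,0],[-49.6,-57.1,70.9]],[60,[0,-24,-10],[-49.6,-57.1,70.9]],[60,[0,-24,-20],[-49.6,-57.1,70.9]],[60,[10,-24,-30],[-49.6,-57.1,70.9]],[60,[20,-24,-50],[-49.6,-57.1,70.9]],[60,[30,-24,-80],[-49.6,-57.1,70.9]],[60,[30,-24,-80],[-49.6,-57.1,70.9]]]'
python3 - <<'E'
from h import *
o=get_obs(); print(o['q'].round(1) if hasattr(o['q'],'round') else o['q'])
p=camera("wrist"); save(p,"w1",s=1.25)
T=np.eye(4); T[:3,:3]=R.from_euler('xyz',o["tcp_rot"],degrees=True).as_matrix(); T[:3,3]=o["ee_pos"]
p2=dict(p); p2["cam_to_world"]=T@p["T_tool_cam"]
for l in("tester_loop","tester_grip","tester_nose","rack_hook"):
    print(l,[(np.round(d["position"],4).tolist(),round(d["confidence"],2),px(p2,d["position"])) for d in pinpoint(p,l)][:3])
E
```

```text
time: 3.6
ee_pos: [0.5885, -0.0461, 0.1642]
tcp_rot: [179.5, 68.8, 179.5]
wrist_force: [0.9, -0.2, -0.4]
opening: 0.0512
[ -8.2 -48.5 -65.7   4.2   7.7  -2.8]
tester_loop [([0.6415, -0.1872, 0.1888], 0.93, (135, 279))]
tester_grip [([0.6779, -0.0452, 0.1613], 0.94, (321, 238)), ([0.6372, -0.1885, 0.0859], 0.85, (134, 145))]
tester_nose [([0.6784, -0.0442, 0.0787], 0.89, (321, 148)), ([0.6442, -0.1896, 0.0044], 0.57, (142, 48))]
rack_hook []
```

View pics/w1.png

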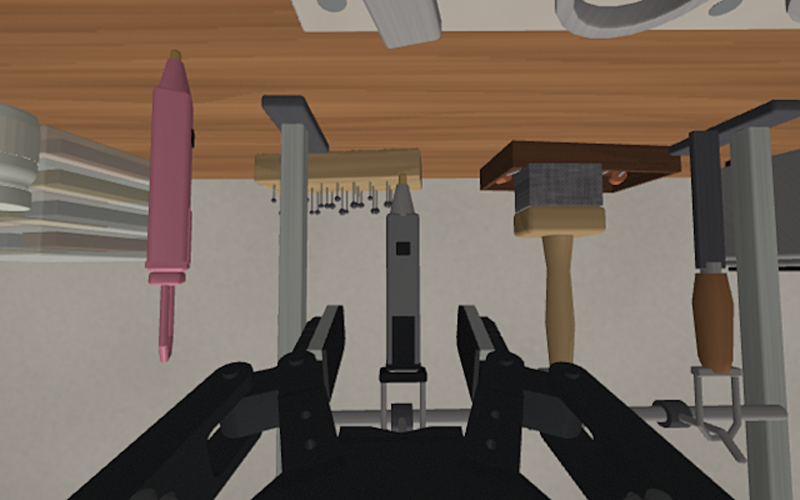

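The picture shows the grey tester centred between the fingers, upright and facing the camera: nose at (401,180), cap at (402,374). The pink one is well to the left at (172,180). Joints 2 and 3 are near their limits, so I will use a steeper 35° tilt.

```bash
python3 -c "
from h import *
print(turn(35))"; python3 -m pendant '[[60,[0,1,0],[0,7,0]],[60,[10,2,-10],[0,14,0]],[60,[15,2,-29],[0,14,0]],[60,[15,2,-29],[0,14,0]]]'
python3 - <<'E'
from h import *
o=get_obs(); print(np.round(o['q'],1),turn(35), (np.array([.696,-.0445,.135])-o["ee_pos"])*1000)
E
```

```text
[-0.1 14.  -0.1]
time: 4.35
ee_pos: [0.6034, -0.0429, 0.1343]
tcp_rot: [179.7, 54.8, 179.9]
wrist_force: [0.0, 0.7, -0.5]
opening: 0.0516
[ -6.8 -36.8 -53.5  18.8   5.7  -3.9] [-0.2 -0.2 -0.1] [92.6130065  -1.55487005  0.7336913 ]
```

```bash
python3 -m pendant '[[60,[20,-1.5,0],[0,0,0]],[60,[40,-1.5,0],[0,0,0]],[60,[60,-1.5,0],[0,0,0]],[60,[78,-1.5,0],[0,0,0]],[60,[88,-1.5,0],[0,0,0]],[60,[93,-1.5,0],[0,0,0]],[60,[93,-1.5,0],[0,0,0]]]'
python3 - <<'E'
from h import *
o=get_obs(); print(np.round(o['q'],1),turn(35))
p=camera("wrist"); save(p,"w2",s=1.25)
print([np.round(d["position"],4) for d in pinpoint(p,"tester_grip")], [np.round(d["position"],4) for d in pinpoint(p,"tester_nose")])
E
```

```text
time: 5.22
ee_pos: [0.6962, -0.0444, 0.1343]
tcp_rot: [179.7, 54.8, 179.9]
wrist_force: [0.1, -0.3, -0.7]
opening: 0.0513
[ -5.6 -19.8 -43.2  11.9   4.8  -3.2] [-0.1 -0.2 -0.1]
[array([ 0.6785, -0.0415,  0.1579])] [array([ 0.679 , -0.0448,  0.0797])]
```

View pics/w2.png

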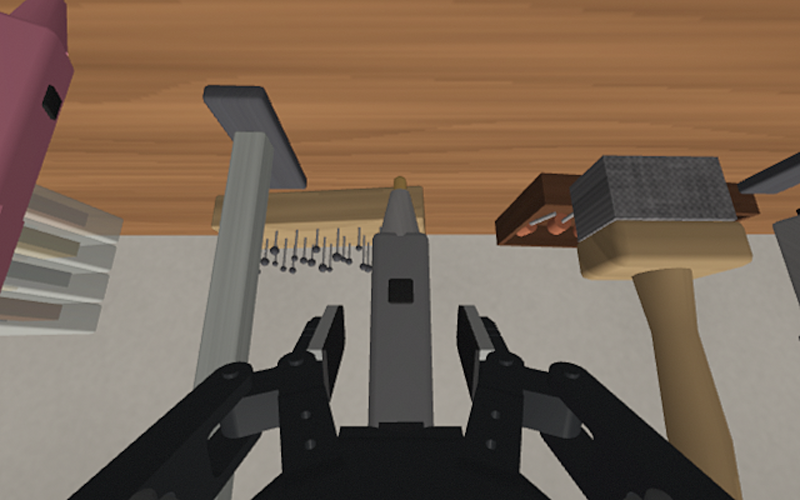

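The open jaws straddle the housing evenly, with the pen at (402,330) and the pads at (330,345) and (472,345). Closing gently.

```bash
python3 -m pendant '[[45,[0,0,0],[0,0,0]],[36,[0,0,0],[0,0,0]],[30,[0,0,0],[0,0,0]],[25,[0,0,0],[0,0,0]],[20,[0,0,0],[0,0,0]],[15,[0,0,0],[0,0,0]],[15,[0,0,0],[0,0,0]]]' 28;  python3 - <<'E'
from h import *
p=camera("wrist")
print([np.round(d["position"],4) for d in pinpoint(p,"tester_grip")], [np.round(d["position"],4) for d in pinpoint(p,"tester_nose")])
E
```

```text
time: 6.25
ee_pos: [0.6961, -0.0445, 0.1344]
tcp_rot: [179.7, 54.8, 179.9]
wrist_force: [0.2, -0.1, 0.7]
opening: 0.0239
[array([ 0.679 , -0.0451,  0.1581])] [array([ 0.6787, -0.0429,  0.0774])]
```

```bash
python3 -m pendant '[[15,[0,0,4],[0,0,0]],[15,[0,0,10],[0,0,0]],[15,[0,0,16],[0,0,0]],[15,[0,0,22],[0,0,0]],[15,[0,0,23],[0,0,0]],[15,[-6,0,23],[0,0,0]],[15,[-14,0,23],[0,0,0]],[15,[-24,0,23],[0,0,0]],[15,[-36,0,23],[0,0,0]],[15,[-50,0,23],[0,0,0]],[15,[-60,0,23],[0,0,0]],[15,[-60,0,23],[0,0,0]]]';  python3 - <<'E'
from h import *
o=get_obs();print(turn(35))
p=camera("side"); save(p,"s2",(250,120,450,320),3)
for l in("tester_loop","tester_grip","tester_nose","blank"):print(l,[np.round(d["position"],4) for d in pinpoint(p,l)])
p=camera("wrist")
for l in("tester_grip","tester_nose"):print(l,[np.round(d["position"],4) for d in pinpoint(p,l)])
E
```

```text
time: 7.9
ee_pos: [0.6356, -0.0446, 0.1578]
tcp_rot: [179.8, 54.8, 179.9]
wrist_force: [-0.3, 0.5, -1.7]
opening: 0.0235
[-0.1 -0.2 -0.1]
tester_loop [array([ 0.6392, -0.1913,  0.1938]), array([ 0.6188, -0.0474,  0.2915])]
tester_grip [array([ 0.6447, -0.1902,  0.0852]), array([ 0.6201, -0.0419,  0.1781])]
tester_nose [array([ 0.6212, -0.0427,  0.1005]), array([ 0.6387, -0.1953,  0.007 ])]
blank [array([ 0.4149,  0.1169, -0.0033]), array([0.5536, 0.1492, 0.0145])]
tester_grip [array([ 0.6402, -0.187 ,  0.0847]), array([ 0.6199, -0.0442,  0.1845])]
tester_nose [array([ 0.6431, -0.1904,  0.0042])]
```

View pics/s2.png

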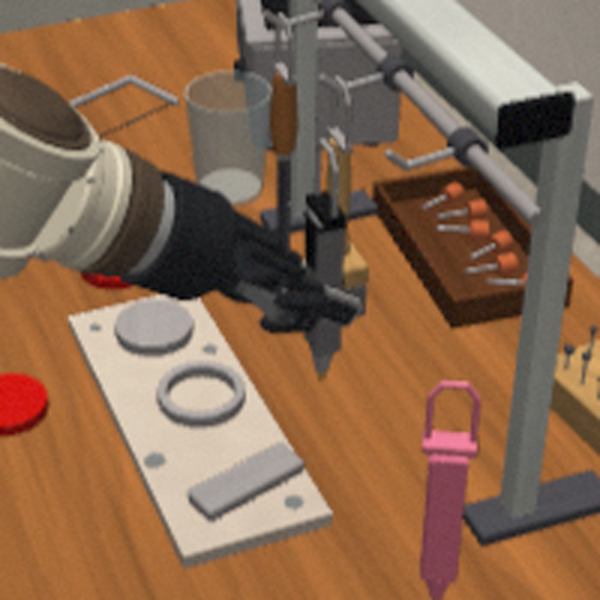

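The pen is clear of the hook, upright and held mid-housing, with the nose at crop (322,370). Next is the blank at crop (153,325).

```bash
python3 -m pendant '[[15,[-12,0,0],[0,0,0]],[15,[-28,14,0],[0,0,0]],[15,[-44,34,0],[0,0,0]],[15,[-56,58,-5],[0,0,0]],[15,[-64,84,-10],[0,0,0]],[15,[-66,110,-15],[0,0,0]],[15,[-66,136,-18],[0,0,0]],[15,[-66,160,-20],[0,0,0]],[15,[-66,178,-24],[0,0,0]],[15,[-66,188,-28],[0,0,0]],[15,[-66,192.6,-30],[0,0,0]],[15,[-66,192.6,-30],[0,0,0]]]';  python3 - <<'E'
from h import *
o=get_obs();print(o["q"].round(1),turn(35),o["wrist_force"])
T=np.eye(4); T[:3,:3]=R.from_euler('xyz',o["tcp_rot"],degrees=True).as_matrix(); T[:3,3]=o["ee_pos"]
p=camera("wrist"); save(p,"w3",s=1.25)
for l in("tester_grip","tester_nose","blank"):print(l,[np.round(d["position"],4) for d in pinpoint(p,l)])
for n in("side","scene"):
  p=camera(n); 
  if n=="side": save(p,"s3",(230,120,380,320),3)
  for l in("tester_grip","tester_nose","blank"):print(l,[np.round(d["position"],4) for d in pinpoint(p,l)])
E
```

```text
time: 9.8
ee_pos: [0.5701, 0.148, 0.1268]
tcp_rot: [179.8, 54.7, 179.9]
wrist_force: [-0.2, 0.2, -1.2]
opening: 0.0232
[ 23.6 -37.1 -53.9  20.7 -18.9  14.1] [-0.1 -0.3 -0.1] [-0.17351301  0.18829348 -1.15334892]
tester_grip [array([0.5536, 0.1502, 0.1514])]
tester_nose [array([0.5523, 0.1473, 0.0729])]
blank [array([ 0.5514,  0.2693, -0.0017]), array([0.5506, 0.1508, 0.0154]), array([ 0.5553, -0.0444,  0.0124])]
tester_grip [array([0.5574, 0.1448, 0.1496]), array([ 0.6416, -0.1901,  0.0826])]
tester_nose [array([ 0.6385, -0.1903,  0.0075]), array([0.5545, 0.1535, 0.0713])]
blank [array([0.4188, 0.1129, 0.0009]), array([ 0.5514,  0.2711, -0.0016]), array([0.5514, 0.1474, 0.0164])]
tester_grip [array([ 0.6368, -0.1918,  0.0909]), array([0.5491, 0.1465, 0.0743]), array([0.5448, 0.0489, 0.0014]), array([0.5585, 0.0538, 0.0182])]
tester_nose [array([ 0.6394, -0.194 ,  0.0063]), array([0.5516, 0.1478, 0.0734])]
blank [array([0.5524, 0.148 , 0.0116]), array([0.5556, 0.2715, 0.0022]), array([ 4.146e-01,  1.185e-01, -2.000e-04])]
```

View pics/w3.png

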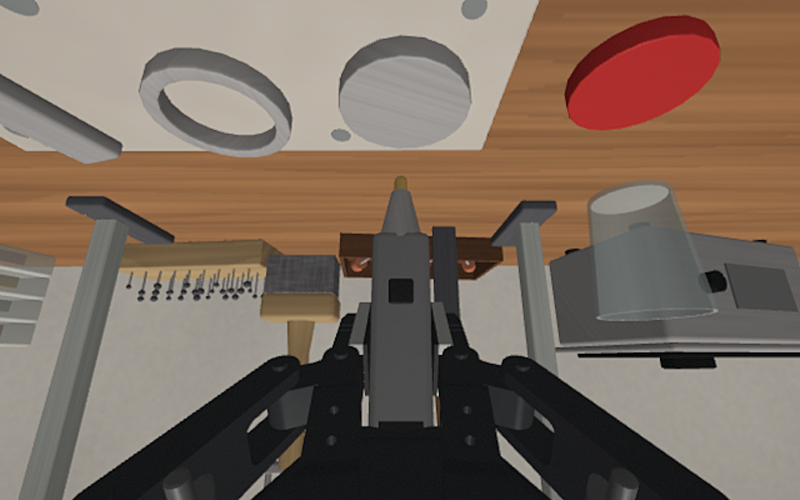

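View pics/s3.png

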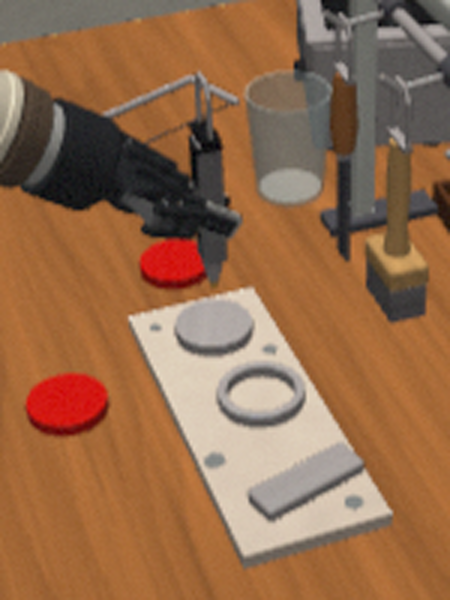

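The needle stands over the middle of the grey disc: in the wrist view pen column 401 against disc column 405, in the side crop tip (214,285) over disc (214,325). Nose and blank x/y agree within about 1 mm. Descending.

```bash
python3 -m pendant '[[15,[-0.5,0,-6],[0,0,0]],[15,[-0.5,0,-13],[0,0,0]],[15,[-0.5,0,-19],[0,0,0]],[15,[-0.5,0,-22],[0,0,0]],[15,[-0.5,0,-23],[0,0,0]],[15,[-0.5,0,-23],[0,0,0]]]'; python3 -m pendant '[[15,[0,0,-1],[0,0,0]],[15,[0,0,-1.5],[0,0,0]],[15,[0,0,-1.5],[0,0,0]]]'
python3 - <<'E'
from h import *
print(turn(35),get_obs()["q"].round(1),get_obs()["torque"])
p=camera("side"); r=regions_of(p,"tester"); save(p,"s4",(260,160,340,260),6)
E
```

```text
time: 11.15
ee_pos: [0.5698, 0.1481, 0.1043]
tcp_rot: [179.7, 54.8, 179.9]
wrist_force: [0.4, -0.1, -0.2]
opening: 0.0238
time: 11.52
ee_pos: [0.5698, 0.1481, 0.1029]
tcp_rot: [179.7, 54.8, 179.9]
wrist_force: [-0.7, -0.4, -2.1]
opening: 0.0239
[-0.2 -0.2 -0.1] [ 23.6 -35.9 -56.1  17.3 -18.9  14.2] [ 0.0120362   0.9023164  -0.02129073]
```

View pics/s4.png

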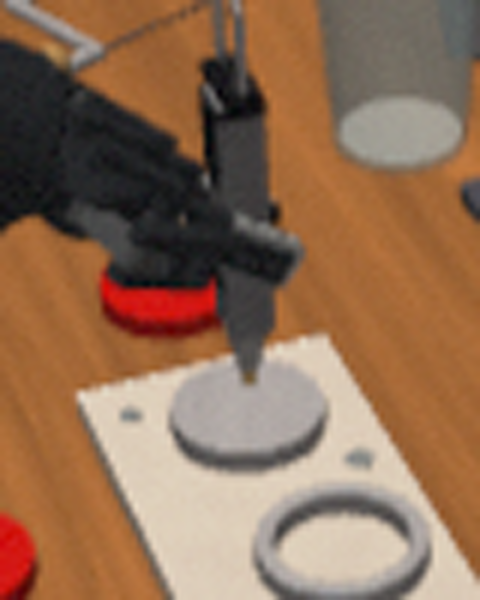

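```bash
g(){ python3 -c "
from workcell import *
o=get_obs();print(o['wrist_force'].round(2),o['torque'].round(3))"; }
g; python3 -m pendant '[[15,[0,0,-0.5],[0,0,0]],[15,[0,0,-1],[0,0,0]],[15,[0,0,-1],[0,0,0]]]'|grep -E "force|ee_pos"; g
python3 -m pendant '[[15,[0,0,-0.5],[0,0,0]],[15,[0,0,-1],[0,0,0]],[15,[0,0,-1],[0,0,0]]]'|grep -E "force|ee_pos"; g
```

```text
[ 0.18 -0.11 -0.65] [ 0.009  0.946 -0.024]
ee_pos: [0.5697, 0.1481, 0.1018]
wrist_force: [0.2, 0.7, -2.1]
[ 0.17  0.65 -2.15] [0.001 0.986 0.038]
ee_pos: [0.5697, 0.1481, 0.1007]
wrist_force: [-0.2, 0.3, -0.9]
[-0.23  0.32 -0.85] [-0.005  0.996 -0.007]
```

```bash
g(){ python3 -c "
from workcell import *
o=get_obs();print(o['wrist_force'].round(2),o['torque'].round(3))"; }
python3 -m pendant '[[15,[0,0,-0.5],[0,0,0]],[15,[0,0,-1],[0,0,0]],[15,[0,0,-1],[0,0,0]]]'|grep -E "force|ee_pos"; g
```

```text
ee_pos: [0.5697, 0.1481, 0.0996]
wrist_force: [1.1, 0.3, -0.9]
[ 1.07  0.29 -0.89] [-0.027  0.956  0.015]
```

```bash
g(){ python3 -c "
from workcell import *
o=get_obs();print(o['ee_pos'].round(4),o['wrist_force'].round(2),o['torque'].round(3))"; }
python3 -m pendant '[[15,[0,0,-0.5],[0,0,0]],[15,[0,0,-1],[0,0,0]],[15,[0,0,-1],[0,0,0]]]'>/dev/null; g
```

```text
[0.5697 0.148  0.0985] [-0.55 -0.14 -1.69] [-0.014  0.895 -0.016]
```

```bash
python3 -m pendant '[[15,[0,0,-0.5],[0,0,0]],[15,[0,0,-1],[0,0,0]],[15,[0,0,-1],[0,0,0]]]'>/dev/null;  python3 -c "
from workcell import *
o=get_obs();print(o['ee_pos'].round(4),o['wrist_force'].round(2),o['torque'].round(3))"
```

```text
[0.5696 0.148  0.0974] [-0.29  0.08 -1.23] [0.011 0.973 0.015]
```

```bash
python3 -m pendant '[[15,[0,0,-0.5],[0,0,0]],[15,[0,0,-1],[0,0,0]],[15,[0,0,-1],[0,0,0]]]'>/dev/null;  python3 -c "
from workcell import *
o=get_obs();print(o['ee_pos'].round(4),o['wrist_force'].round(2),o['torque'].round(3))"
```

```text
[0.5696 0.148  0.0964] [ 0.04  0.43 -0.66] [-0.002  0.938 -0.001]
```

```bash
python3 -m pendant '[[15,[0,0,-0.5],[0,0,0]],[15,[0,0,-1],[0,0,0]],[15,[0,0,-1],[0,0,0]]]'>/dev/null;  python3 -c "
from workcell import *
o=get_obs();print(o['ee_pos'].round(4),o['wrist_force'].round(2),o['torque'].round(3))"
```

```text
[0.5696 0.148  0.0952] [ 0.7  -0.23 -1.11] [0.029 0.904 0.011]
```

```bash
python3 -m pendant '[[15,[0,0,-0.5],[0,0,0]],[15,[0,0,-1],[0,0,0]],[15,[0,0,-1],[0,0,0]]]'>/dev/null;  python3 -c "
from workcell import *
o=get_obs();print(o['time'],o['ee_pos'].round(4),o['wrist_force'].round(2),o['torque'].round(3))"
```

```text
14.625 [0.5695 0.148  0.0941] [ 0.01 -0.25 -1.02] [-0.03   0.917 -0.022]
```

```bash
python3 -m pendant '[[15,[0,0,-0.5],[0,0,0]],[15,[0,0,-1],[0,0,0]],[15,[0,0,-1],[0,0,0]]]'>/dev/null;  python3 -c "
from workcell import *
o=get_obs();print(o['time'],o['ee_pos'].round(4),o['wrist_force'].round(2),o['torque'].round(3))"
```

```text
15.0 [0.5695 0.148  0.093 ] [-0.32  0.25 -0.59] [-0.054  0.942  0.005]
```

```bash
python3 -m pendant '[[15,[0,0,-0.5],[0,0,0]],[15,[0,0,-1],[0,0,0]],[15,[0,0,-1],[0,0,0]]]'>/dev/null;  python3 -c "
from workcell import *
o=get_obs();print(o['time'],o['ee_pos'].round(4),o['wrist_force'].round(2),o['torque'].round(3))"
```

```text
15.375 [0.5695 0.148  0.0919] [ 0.26 -0.53 -1.87] [-0.029  0.901 -0.007]
```

```bash
python3 -m pendant '[[15,[0,0,-0.5],[0,0,0]],[15,[0,0,-1],[0,0,0]],[15,[0,0,-1],[0,0,0]]]'>/dev/null;  python3 -c "
from workcell import *
o=get_obs();print(o['time'],o['ee_pos'].round(4),o['wrist_force'].round(2),o['torque'].round(3))"
```

```text
15.75 [0.5695 0.148  0.0909] [ 0.33  0.2  -1.64] [-0.002  0.888 -0.03 ]
```

```bash
python3 -m pendant '[[15,[0,0,-0.5],[0,0,0]],[15,[0,0,-1],[0,0,0]],[15,[0,0,-1],[0,0,0]]]'>/dev/null;  python3 -c "
from workcell import *
o=get_obs();print(o['time'],o['ee_pos'].round(4),o['wrist_force'].round(2),o['torque'].round(3))"
```

```text
16.125 [0.5696 0.148  0.0903] [-0.55 -1.15  0.84] [-0.119  0.718 -0.049]
```

Run:
```python
from h import *
p=camera("side"); save(p,"s5",(260,160,340,260),6)
print([np.round(d["position"],4) for d in pinpoint(p,"tester_nose")])
```

```text
[array([ 0.6404, -0.1937,  0.0081])]
```

View pics/s5.png

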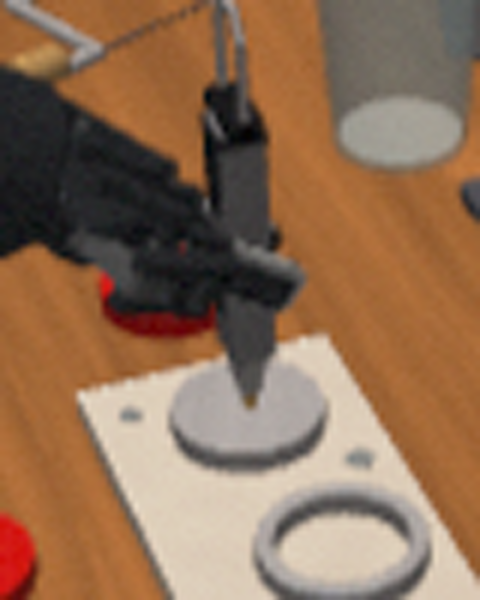

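Contact: Fz rose about 2 N, the torque dropped, and the tip sits mid-disc at (250,402). Pressing a little more.

```bash
python3 -m pendant '[[15,[0,0,-0.5],[0,0,0]],[15,[0,0,-1],[0,0,0]],[15,[0,0,-1],[0,0,0]]]'>/dev/null;  python3 -c "
from workcell import *
for i in range(3):
  o=get_obs();print(o['time'],o['ee_pos'].round(4),o['wrist_force'].round(2),o['torque'].round(3));camera('side')"
```

```text
16.6 [0.5698 0.148  0.0896] [-0.82 -0.25  2.67] [-0.089  0.681 -0.065]
16.65 [0.5697 0.148  0.0895] [-1.54  0.23  2.77] [-0.077  0.65  -0.13 ]
16.7 [0.5697 0.148  0.0896] [-1.84 -0.93  1.97] [-0.059  0.561 -0.087]
```

```bash
python3 -m pendant '[[15,[0,0,-0.6],[0,0,0]],[15,[0,0,-0.6],[0,0,0]],[15,[0,0,-0.6],[0,0,0]],[15,[0,0,-0.6],[0,0,0]],[15,[0,0,-0.6],[0,0,0]],[15,[0,0,-0.6],[0,0,0]],[15,[0,0,-0.6],[0,0,0]]]'>/dev/null;  python3 -c "
from workcell import *
for i in range(4):
  o=get_obs();print(o['time'],o['ee_pos'].round(4),o['tcp_rot'].round(2),o['wrist_force'].round(2),o['torque'].round(3));camera('side')"
python3 -m pendant '[[15,[0,0,-0.5],[0,0,0]],[15,[0,0,-0.5],[0,0,0]],[15,[0,0,-0.5],[0,0,0]],[15,[0,0,-0.5],[0,0,0]],[15,[0,0,-0.5],[0,0,0]],[15,[0,0,-0.5],[0,0,0]]]'
```

```text
17.625 [0.5698 0.1481 0.0891] [179.73  54.79 179.9 ] [-1.32 -0.45  4.19] [-0.117  0.457 -0.075]
17.675 [0.5698 0.1481 0.089 ] [179.74  54.78 179.9 ] [-1.84 -0.42  4.76] [-0.115  0.455 -0.111]
17.725 [0.5697 0.148  0.089 ] [179.74  54.78 179.9 ] [-1.56  0.33  4.48] [-0.108  0.387 -0.126]
17.775 [0.5698 0.1481 0.089 ] [179.74  54.78 179.9 ] [-1.12 -0.03  3.65] [-0.147  0.408 -0.128]
time: 18.58
ee_pos: [0.5699, 0.1481, 0.0887]
tcp_rot: [179.7, 54.8, 179.9]
wrist_force: [-2.2, -0.7, 5.2]
opening: 0.0233
```

Held 3–6 N for over 2 s. Lifting straight up and returning.

```bash
python3 -m pendant '[[15,[0,0,2],[0,0,0]],[15,[0,0,8],[0,0,0]],[15,[0,0,22],[0,0,0]],[15,[0,0,40],[0,0,0]],[15,[0,-10,58],[0,0,0]],[15,[0,-30,68],[0,0,0]],[15,[0,-56,70],[0,0,0]],[15,[0,-84,70],[0,0,0]],[15,[4,-112,70],[0,0,0]],[15,[12,-138,70],[0,0,0]],[15,[26,-162,70],[0,0,0]],[15,[42,-182,70],[0,0,0]],[15,[50,-192.5,70],[0,0,0]],[15,[50,-192.5,70],[0,0,0]],[15,[50,-192.5,70],[0,0,0]]]';  python3 - <<'E'
from h import *
o=get_obs();print(turn(35),(np.array([.6961,-.0445,.1344])-o["ee_pos"])*1000)
for n in("side","wrist","scene"):
  p=camera(n)
  if n=="side": save(p,"s6",(290,120,420,260),4)
  for l in("tester_loop","tester_grip","tester_nose","rack_hook"):print(n,l,[np.round(d["position"],4) for d in pinpoint(p,l)])
E
```

```text
time: 20.45
ee_pos: [0.6195, -0.0438, 0.1585]
tcp_rot: [179.7, 54.8, 179.9]
wrist_force: [0.4, -0.3, -1.0]
opening: 0.0236
[-0.2 -0.2 -0.1] [ 76.59667066  -0.67000355 -24.14565848]
side tester_loop [array([ 0.5987, -0.0451,  0.2911])]
side tester_grip [array([ 0.6434, -0.1879,  0.0842]), array([ 0.6049, -0.0433,  0.1798])]
side tester_nose [array([ 0.6432, -0.1929,  0.0073]), array([ 0.604 , -0.0418,  0.1026])]
side rack_hook [array([0.6781, 0.0749, 0.2589])]
wrist tester_loop [array([ 0.6393, -0.1889,  0.1926])]
wrist tester_grip [array([ 0.639 , -0.1881,  0.0858]), array([ 0.6022, -0.0413,  0.1825])]
wrist tester_nose [array([ 0.6421, -0.1934,  0.007 ])]
wrist rack_hook [array([ 0.6031, -0.0438,  0.1008])]
scene tester_loop [array([ 0.6393, -0.19  ,  0.191 ]), array([ 0.6019, -0.0453,  0.2911])]
scene tester_grip [array([ 0.6378, -0.1918,  0.0896]), array([ 0.6032, -0.045 ,  0.1773])]
scene tester_nose [array([ 0.6034, -0.0455,  0.1031]), array([ 0.6426, -0.1984,  0.0099])]
scene rack_hook [array([0.6827, 0.0728, 0.0673]), array([0.6801, 0.0683, 0.2571])]
```

View pics/s6.png

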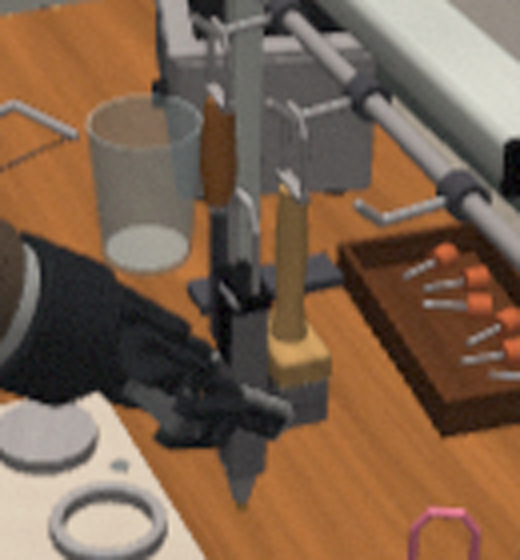

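The blanks are undisturbed, the pen is upright, and the loop top at (243,195) is in line to go over the hook tip at (360,205).

```bash
python3 -m pendant '[[15,[12,-0.7,0],[0,0,0]],[15,[28,-0.7,0],[0,0,0]],[15,[42,-0.7,0],[0,0,0]],[15,[52,-0.7,0],[0,0,0]],[15,[60,-0.7,0],[0,0,0]],[15,[67,-0.7,0],[0,0,0]],[15,[73,-0.7,0],[0,0,0]],[15,[76.5,-0.7,0],[0,0,0]],[15,[76.5,-0.7,0],[0,0,0]],[15,[76.5,-0.7,0],[0,0,0]]]';  python3 - <<'E'
from h import *
o=get_obs();print(turn(35),(np.array([.6961,-.0445,.1344])-o["ee_pos"])*1000, o["torque"])
p=camera("side"); save(p,"s7",(350,140,430,230),6)
for l in("tester_loop","tester_nose","rack_hook"):print(l,[np.round(d["position"],4) for d in pinpoint(p,l)])
E
```

```text
time: 22.45
ee_pos: [0.6962, -0.0451, 0.1586]
tcp_rot: [179.7, 54.8, 179.9]
wrist_force: [-0.4, -0.3, -0.6]
opening: 0.0239
[-0.2 -0.2 -0.1] [ -0.09539032   0.61442064 -24.15388371] [-0.03685751  0.90295307  0.00225355]
tester_loop [array([ 0.6754, -0.0489,  0.2921]), array([ 0.6386, -0.1895,  0.1937]), array([ 0.6823, -0.0463,  0.1785])]
tester_nose [array([ 0.6792, -0.045 ,  0.1011]), array([ 0.6412, -0.1939,  0.0059])]
rack_hook [array([0.6789, 0.0748, 0.2558])]
```

View pics/s7.png

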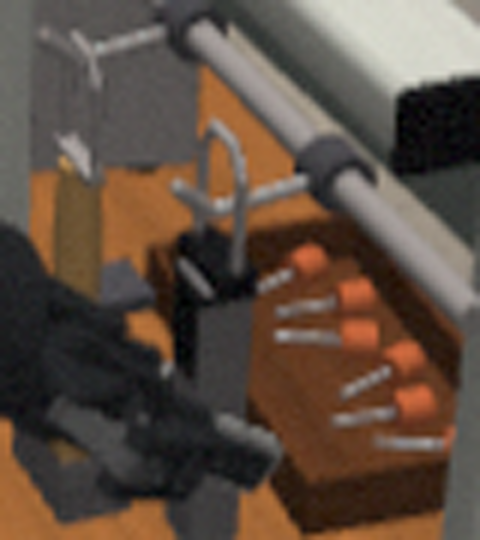

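The hook passes through the loop: loop top at (222,125), hook tip at (180,185) on the robot's side of it. Lowering.

```bash
python3 -m pendant '[[15,[0,0.6,-5],[0,0,0]],[15,[0,0.6,-11],[0,0,0]],[15,[0,0.6,-17],[0,0,0]],[15,[0,0.6,-21],[0,0,0]],[15,[0,0.6,-23],[0,0,0]],[15,[0,0.6,-23],[0,0,0]],[15,[0,0.6,-23],[0,0,0]]]';  python3 -c "
from h import *
print(get_obs()['torque'])"
```

```text
time: 23.52
ee_pos: [0.6964, -0.0446, 0.1361]
tcp_rot: [179.7, 54.8, 179.9]
wrist_force: [-0.3, 0.1, -1.8]
opening: 0.0236
[-0.03003153  0.98815648  0.01596206]
```

```bash
python3 -m pendant '[[15,[-0.2,0,-1],[0,0,0]],[15,[-0.2,0,-1.5],[0,0,0]],[15,[-0.2,0,-1.5],[0,0,0]]]';  python3 -c "
from h import *
print(get_obs()['torque'])"
```

```text
time: 23.9
ee_pos: [0.6962, -0.0446, 0.1346]
tcp_rot: [179.7, 54.8, 179.9]
wrist_force: [-0.5, 0.3, -0.4]
opening: 0.0235
[-0.0251186   0.86977344 -0.02891015]
```

```bash
python3 -m pendant '[[15,[0,0,-0.7],[0,0,0]],[15,[0,0,-0.7],[0,0,0]],[32,[0,0,-0.7],[0,0,0]],[36,[0,0,-0.7],[0,0,0]],[42,[0,0,-0.7],[0,0,0]],[50,[0,0,-0.7],[0,0,0]],[60,[0,0,-0.7],[0,0,0]],[60,[0,0,-0.7],[0,0,0]],[60,[0,0,-0.7],[0,0,0]],[60,[0,0,-0.7],[0,0,0]]]';  python3 - <<'E'
from h import *
p=camera("side"); save(p,"s8",(340,140,430,260),5)
for l in("tester_loop","tester_nose"):print(l,[np.round(d["position"],4) for d in pinpoint(p,l)])
p=camera("wrist")
for l in("tester_grip","tester_nose"):print(l,[np.round(d["position"],4) for d in pinpoint(p,l)])
E
```

```text
time: 25.15
ee_pos: [0.6962, -0.0446, 0.134]
tcp_rot: [179.7, 54.8, 179.9]
wrist_force: [-0.3, -0.1, -0.6]
opening: 0.0516
tester_loop [array([ 0.6405, -0.1921,  0.1905])]
tester_nose [array([ 0.6836, -0.0394,  0.0763]), array([ 0.6414, -0.1944,  0.0039])]
tester_grip [array([ 0.6783, -0.0448,  0.161 ])]
tester_nose [array([ 0.6793, -0.0456,  0.0762])]
```

No pictures are left, but the networks put the nose where it first hung (0.679, -0.045, 0.076). Withdrawing along the approach path.

```bash
python3 -m pendant '[[60,[-5,0,0],[0,0,0]],[60,[-15,0,0],[0,0,0]],[60,[-30,0,0],[0,0,0]],[60,[-50,0,0],[0,0,0]],[60,[-70,0,0],[0,0,0]],[60,[-90,0,0],[0,0,0]],[60,[-93,0,5],[0,0,0]],[60,[-93,0,5],[0,0,0]],[60,[-93,0,5],[0,0,0]],[60,[-93,0,5],[0,0,0]],[60,[-93,0,5],[0,0,0]],[60,[-93,0,5],[0,0,0]]]';  python3 - <<'E'
from h import *
for n in("side","wrist","scene"):
  p=camera(n)
  for l in("tester_loop","tester_grip","tester_nose","blank","bar","bangle","brush","file"):print(n,l,[np.round(d["position"],3).tolist() for d in pinpoint(p,l)])
E
```

```text
time: 26.95
ee_pos: [0.6033, -0.0446, 0.1387]
tcp_rot: [179.7, 54.8, 179.9]
wrist_force: [0.8, 0.2, 1.0]
opening: 0.0515
side tester_loop [[0.678, -0.044, 0.266], [0.639, -0.191, 0.194]]
side tester_grip [[0.644, -0.189, 0.086], [0.68, -0.041, 0.155]]
side tester_nose [[0.641, -0.192, 0.006], [0.68, -0.043, 0.078], [0.681, -0.044, 0.157]]
side blank [[0.414, 0.118, -0.002], [0.551, 0.15, 0.014]]
side bar [[0.556, -0.052, 0.013]]
side bangle [[0.687, 0.186, 0.036], [0.56, 0.057, 0.013], [0.682, -0.046, 0.154]]
side brush [[0.682, 0.069, 0.065]]
side file [[0.686, 0.188, 0.037]]
wrist tester_loop [[0.639, -0.19, 0.191]]
wrist tester_grip [[0.64, -0.188, 0.086]]
wrist tester_nose [[0.675, -0.045, 0.078], [0.64, -0.191, 0.004]]
wrist blank []
wrist bar [[0.557, -0.049, 0.015], [0.679, -0.043, 0.077]]
wrist bangle [[0.676, 0.069, 0.065]]
wrist brush [[0.676, 0.066, 0.063]]
wrist file [[0.683, 0.184, 0.039]]
scene tester_loop [[0.679, -0.046, 0.264], [0.64, -0.189, 0.19], [0.686, 0.184, 0.034], [0.675, -0.044, 0.078]]
scene tester_grip [[0.678, -0.048, 0.152], [0.634, -0.193, 0.088]]
scene tester_nose [[0.641, -0.193, 0.006], [0.678, -0.045, 0.078]]
scene blank [[0.558, -0.054, 0.018], [0.551, 0.148, 0.012], [0.414, 0.12, 0.001], [0.557, 0.275, 0.001], [0.677, -0.044, 0.266]]
scene bar [[0.552, 0.147, 0.014], [0.56, -0.053, 0.017], [0.563, 0.053, 0.016]]
scene bangle [[0.562, 0.055, 0.016], [0.678, -0.044, 0.076]]
scene brush [[0.682, 0.071, 0.068]]
scene file [[0.686, 0.184, 0.036]]
```

Everything is in place, so I'm handing in.

```bash
python3 -c "
from workcell import *
print(job_done())"
```

```text
the job is handed in; nothing more can be done
None
```

The job is done and handed in at about 27 s of the 48 s allowed; no verdict was reported.

- **Test:** I took the grey tester off its hook with a 28 N grip. I set its tip on the middle of the grey round blank, with x and y agreeing to about 1 mm. The tip pressed with about 3 to 6 N for a little over 2 s. These forces come from noisy wrist readings (about ±1 N), corrected for the tester's weight. The tester was upright by eye and by the camera estimates.
- **Hang-back:** I put the tester back on the same hook and withdrew the gripper.
- **Last checks:** The side and scene cameras put the loop at 0.264–0.266 m and the nose at 0.078 m, the same as at the start. The three blanks, the brush and the file also measured where they began, within the few millimetres the networks allow.
- **Not confirmed:** My picture limit was used up before the release, so the final state was checked by these camera estimates only, not by eye. Some low-confidence detections carried the wrong labels (for example "bangle" at the file); I ignored those.

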